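# Close the centrifuge and switch it on

## Robot

A 7-joint arm with a two-finger parallel gripper is mounted at the origin on a cart in front of the work surface, level with it; the furniture and walls round the work are solid. World frame = base frame: x ahead of the robot, y to its left, z up, the work surface at z = 0. Lengths are in m, angles in rad, forces in N, time in s.
With the tool pointing down it reaches from about 0.375 to 0.925 m from the base axis. Payload 3.1 kg.
Tool frame: the origin (TCP) lies at the very end of the fingers, on their centre line; the grasp point (between the pads) lies 19 mm behind it; z points along the fingers, y is the line along which they close (so a half turn about z gives the same grasp; the last joint's range is limited). The gripper opens to 85 mm and grips with 20 to 120 N. Pads are 22 mm wide; open, the fingers measure 114 mm over their backs; the gripper's body (76 mm by 85 mm) begins 54 mm behind the grasp point. The pads swing forward as they close: fully open they stand 13 mm farther back than shut.
Start: joints at [-1.232, 0.383, 0.044, 1.598, -0.018, 1.161, -0.05], TCP at [0.275, 0.589, 0.231] pointing down, gripper open.
Joint ranges: [-2.61, 2.61], [-0.41, 2.15], [-1.48, 1.57], [0, 2.5], [-1.57, 4.71], [0.05, 1.97], [-2.85, 2.85]. Speed limits (rad/s): [2.79, 2.79, 3.14, 3.14, 3.14, 3.14, 3.14].

## Interface

Orientations are given as a unit quaternion [x, y, z, w].
In Python, from cell import manip, cams gives the robot as it stands. The module is installed in compiled form; this text tells all that it offers.
- The arm moves only by the shell command python3 -m creep 'ROWS'. ROWS is a JSON object of lists of equal length, an entry for each row: "hand": the opening, from 0 (shut) to 1 (fully open); "slide": the shift along the tool's x, y, z in mm, a list of three; "yaw": the turn about the tool's z in rad. In form: {"hand": [hand, ...], "slide": [[x, y, z], ...], "yaw": [yaw, ...]}. A call has 1 to 10 rows; each row is the pose to reach, as a shift and turn from the pose commanded when the call began, along the tool's axes at that moment; what a row does not reach only later rows make up. A row lasts 1/10 s, in which the tool goes at most 50 mm and 8.59 degrees, less where a joint would pass 70% of its speed; a pose out of reach is approached as far as the arm can. A call with a gripper value outside its range is refused whole. The fingers move at their own pace and stop on an object; the grip force is fixed at half the most. Time passes only in rows, so rows that repeat a pose let the fingers close. It gives the time, the measured TCP pose, the force, the opening and the grip force at its end, in the units of the state.
- manip.read_state(): the state, without advancing time (a new reading comes with each control period).
- cams.snapshot(name): name is "side" or "top"; returns the picture (384x512x3 uint8, blue, green, red); there is no depth.
- cams.camera_params(name): a dict with "intrinsics" (3x3 intrinsics, pixels), "k1" (the pictures are not rectified: a ray, as slopes to the right and down, at radius r is drawn at 1 + k1 r^2 times it, then the intrinsics apply), "R" (3x3) and "t" (3): a world point X has camera coordinates R X + t. Camera axes: x right, y down, z forward; pixel columns grow to the right and rows downward; lengths in m; the calibration is good to about 2 mm. A picture is of the moment at which its call begins. camera_params takes no time and is no camera call.
- manip.sign_off(): hands the job in; it is judged then, once.
The state is a dict: "time": time; "joint_positions": joint angles; "joint_vel": joint speeds; "effort": joint torques, N m; "eef_pos": TCP position; "orientation": TCP orientation; "wrist_force": force on the tool from outside, world axes, zero at the start; "moment": the same for the moment, N m; "gripper_width": finger opening in m; "grip_force": force on a finger pad.
Only numpy, scipy, OpenCV 4.12 (cv2) and the standard library are available. Lean on these libraries where they do the work, as an engineer would, in place of code of your own. Each camera call takes 0.05 s, during which the arm holds its last target. There are 200 camera calls.

## Task

The centrifuge is ready and its run time is already set. With the fingertips press its half-open lid gently down until it is fully shut, and only then press, as gently, the lower half of the power rocker switch at the left of its front panel until it has tipped right over to on, and withdraw. Take nothing in the gripper, leave the timer knob as it is set, do not let the lid slam or push it farther open, and leave the bottle, box, pen and sample tube beside the machine where they are.

Things in the scene. Friction and masses are not known exactly. Their poses are not given: they have to be found in the camera images.
- centrifuge: bench centrifuge, a beige box (sizes here and below in mm) 282 deep (x, from -131 front to +151 back) x 242 wide (y) x 150 high, with lid shut 173 high; fixed to the bench. Origin: on the bench under its middle; x points from its front panel to its back, y to the robot's left, z up. Its front panel looks to -x
- centrifuge_lid: lid, 246 long x 228 wide, plus a 44 wide lip to 265 from the hinge. Its frame equals the centrifuge's when shut and turns with it: the angle between their z axes is the opening, 0 = shut (its stop), 0.4 to 0.6 rad at the start. Hinge at the back, along y, at x = 144, z = 160 of the centrifuge; outer face 12.5 above the hinge plane. It stays at any angle; about 2 N near the front pushes it down
- lid_front (a point): point on the outer (upper) face of the lid, on its middle line, 225 from the hinge, 26 short of the front edge; it moves with the lid. With the lid shut it is at (-81, 0, 172.5) in the body's frame
- centrifuge_power (a joint): angle of the power rocker, rad: 0 = off, 0.244 = on (its stop). Pressing its lower half in makes it grow; it pivots about a level axis through its middle, needs about 4 N at the lower half, and stays where it is left
- rocker_lower (a point): middle of the lower half of the rocker's front face, the point to press. The rocker is a flat rectangular green key, 25 wide (y) x 19 high (z), its middle at (-137, 62, 63) in the body's frame, and its front face stands at x = -141, 10 in front of the housing behind it; it is pressed towards +x of the body, and the lower half goes in about 2
- centrifuge_timer_knob (a joint): angle of the round black timer knob on the right of the front panel, rad; any value, must stay as it is set
- knob_rim (a point): point on the front rim of the timer knob (diameter 34, sticking out to x = -154, middle at y = -45, z = 77 in the body's frame)
- bottle_capped: amber reagent bottle with black cap, diameter 75, 184 high, standing to the right of the centrifuge; origin at the middle of its underside; leave alone
- pp_box: translucent open plastic box 82 x 68 x 30 high, to the right of the centrifuge; origin at the middle of its underside; leave alone
- marker_pen: marker pen 125 long (y), 15 thick, lying to the right in front of the centrifuge; origin under its middle; leave alone
- blood_tube_lying: sample tube with lilac cap, 84 long (y), 17 thick, lying to the left of the centrifuge; origin under its middle; leave alone

How it is judged:
By the outcome, as a careful person would: the job done as asked, in the order asked, and still so for the second after the job is handed in, with the robot touching nothing.
It also fails if it takes over 48 s, if anything falls off the work surface, if the arm or the gripper's body presses on something with over 40 N, if the wrist force passes 120 N, or if a joint passes its speed limit or range.

## Working session

There is one attempt and no reset: what is moved stays moved. The work goes in short steps, Python scripts to look and compute and a shell command to move; the robot and the scene stay as the last step left them, time stands still between calls to the robot, and variables do not carry over. Pictures are saved under pics/ and viewed, at most 10 in all, crops included, and the job is handed in when it is done.

```bash
mkdir -p pics; python3 - <<'E'
from cell import manip,cams
import cv2,numpy as np
s=manip.read_state()
for k in('time','eef_pos','orientation','wrist_force','gripper_width'):print(k,s[k])
for n in('side','top'):
    cv2.imwrite(f'pics/{n}0.png',cams.snapshot(n)); p=cams.camera_params(n)
    print(n,p, -np.array(p['R']).T@np.array(p['t']))
E
```

```text
time 0.0
eef_pos [0.27459753 0.58809587 0.22985113]
orientation [ 2.16632855e-01  9.76252228e-01 -1.32155774e-03 -2.18659704e-04]
wrist_force [-0.29447948  0.10854681  0.86533278]
gripper_width 0.08566693203441467
side {'intrinsics': array([[447.04743885,   0.        , 257.29204024],
       [  0.        , 447.04743885, 190.02400783],
       [  0.        ,   0.        ,   1.        ]]), 'k1': -0.06317030107200988, 'R': array([[ 0.97471237, -0.22330789, -0.00832905],
       [-0.1487244 , -0.62044369, -0.77001992],
       [ 0.16678382,  0.75178668, -0.63796547]]), 't': array([-0.58375258,  0.28374632,  1.3835139 ])} [ 0.38044313 -0.99441526  1.09626231]
top {'intrinsics': array([[440.32548659,   0.        , 254.58547383],
       [  0.        , 440.32548659, 189.92147425],
       [  0.        ,   0.        ,   1.        ]]), 'k1': 0.0069482895425549114, 'R': array([[ 0.00240856, -0.99999272, -0.00295833],
       [-0.97223465, -0.00164944, -0.23400228],
       [ 0.2339957 ,  0.0034398 , -0.97223155]]), 't': array([0.13262593, 0.64020679, 1.25602758])} [0.32820674 0.12936046 1.37135184]
```

View pics/side0.png

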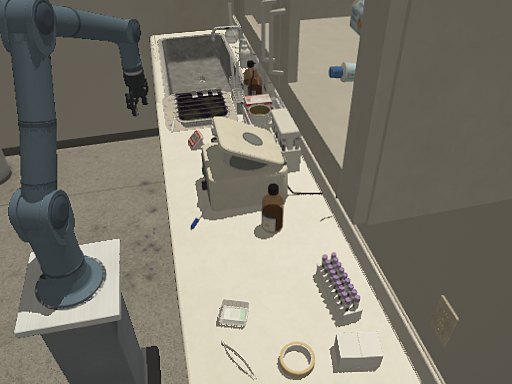

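View pics/top0.png

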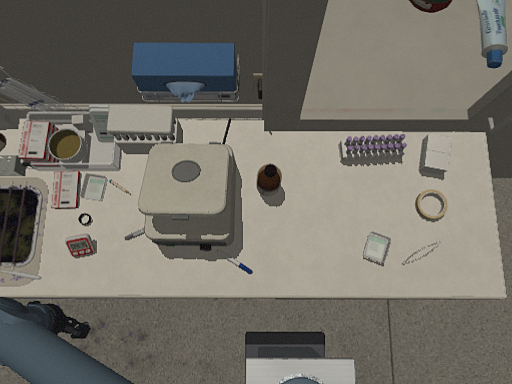

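The top view shows the centrifuge at about (190,195), with the knob at about (206,246) and the pen at (240,265). The tube lies at its left, at (135,235). The side view shows the lid half open at about (248,140). I'll enlarge both.

```bash
python3 - <<'E'
import cv2,numpy as np
a=cv2.imread('pics/top0.png')[130:270,115:275]; b=cv2.imread('pics/side0.png')[105:235,175:320]
a=cv2.resize(a,None,fx=4,fy=4,interpolation=cv2.INTER_CUBIC);b=cv2.resize(b,None,fx=4,fy=4,interpolation=cv2.INTER_CUBIC)
cv2.imwrite('pics/topc.png',a);cv2.imwrite('pics/sidec.png',b)
E
```

```text
(no output)
```

View pics/topc.png

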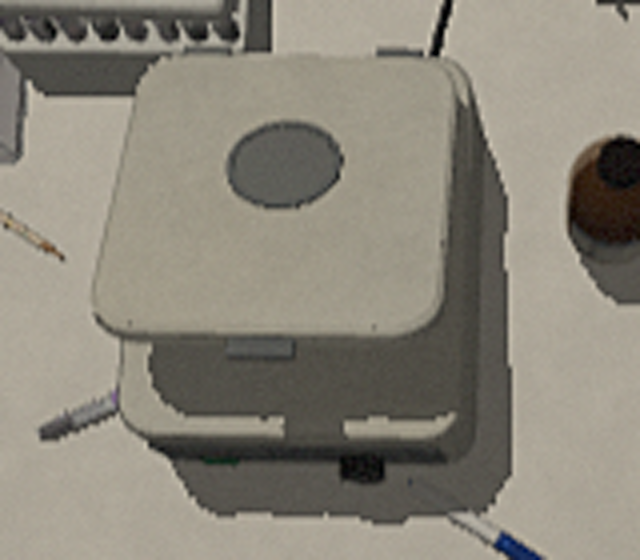

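View pics/sidec.png

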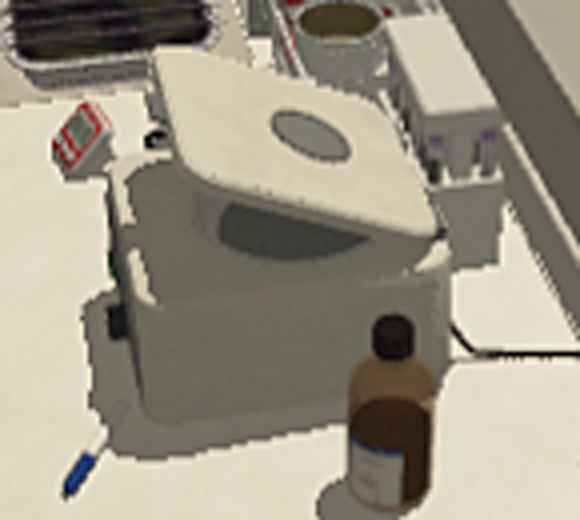

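The top crop shows the green rocker at full-picture (170.5,244.8) and the black knob at (205.5,247). The side crop shows the rocker at (203,169.5) and the knob at (204.8,185). I'll triangulate both and estimate the yaw.

```bash
cat > h.py <<'E'
import numpy as np,cv2
from cell import cams
def ray(n,uv):
    p=cams.camera_params(n);R=np.array(p['R']);t=np.array(p['t'])
    q=cv2.undistortPoints(np.array([[uv]],float),np.array(p['intrinsics']),np.array([p['k1'],0,0,0]))[0,0]
    d=R.T@np.r_[q,1];return -R.T@t,d/np.linalg.norm(d)
def plane(n,uv,z):
    c,d=ray(n,uv);return c+d*(z-c[2])/d[2]
def tri(a,b):
    (c1,d1),(c2,d2)=ray('top',a),ray('side',b)
    s=np.linalg.lstsq(np.c_[d1,-d2],c2-c1,rcond=None)[0]
    p,q=c1+s[0]*d1,c2+s[1]*d2;return (p+q)/2,np.linalg.norm(p-q)
def proj(n,X):
    p=cams.camera_params(n);r,_=cv2.Rodrigues(np.array(p['R']))
    return cv2.projectPoints(np.array(X,float).reshape(-1,1,3),r,np.array(p['t']),np.array(p['intrinsics']),np.array([p['k1'],0,0,0,0.]))[0][:,0]
E
python3 - <<'E'
import numpy as np,cv2;np.set_printoptions(precision=4,suppress=True)
from h import *
for n,o,img in(('top',(115,130),'top0'),('side',(175,105),'side0')):
    a=cv2.imread(f'pics/{img}.png').astype(int);b,g,r=a[...,0],a[...,1],a[...,2]
    m=(g-np.maximum(r,b)>8); ys,xs=np.where(m)
    k=(xs>150)&(xs<225)&(ys>150)&(ys<260);print(n,'green',sorted(zip(xs[k],ys[k])))
    m=(a.max(2)<38);sub=(slice(236,256),slice(190,220)) if n=='top' else (slice(172,198),slice(198,212))
    ys,xs=np.where(m[sub]);print('dark',xs.mean()+sub[1].start,ys.mean()+sub[0].start,xs.min()+sub[1].start,xs.max()+sub[1].start,ys.min()+sub[0].start,ys.max()+sub[0].start)
T=lambda x,y:(115+x/4,130+y/4);S=lambda x,y:(175+x/4,105+y/4)
print('rocker',tri(T(222,459),S(112,258)));print('knob',tri(T(362,468),S(119,320)))
print('rim front',plane('top',T(170,437),.15),plane('top',T(440,437),.15))
print('R side of body',plane('top',T(478,200),.15),plane('top',T(476,430),.15))
lc={'FL':((97,315),(157,50)),'FR':((437,322),(200,185))}
for k,(a,b) in lc.items():print('lid',k,tri(T(*a),S(*b)))
print('lid disc',tri(T(285,165),S(312,136)))
E
```

```text
top green [(np.int64(166), np.int64(245)), (np.int64(167), np.int64(245)), (np.int64(168), np.int64(244)), (np.int64(168), np.int64(245)), (np.int64(169), np.int64(244)), (np.int64(169), np.int64(245)), (np.int64(170), np.int64(244)), (np.int64(170), np.int64(245)), (np.int64(171), np.int64(245)), (np.int64(172), np.int64(245)), (np.int64(173), np.int64(245)), (np.int64(174), np.int64(245))]
dark 204.8314606741573 245.80898876404495 191 219 243 250
side green [(np.int64(202), np.int64(168)), (np.int64(202), np.int64(169)), (np.int64(202), np.int64(170)), (np.int64(202), np.int64(171)), (np.int64(202), np.int64(172)), (np.int64(202), np.int64(173)), (np.int64(203), np.int64(171)), (np.int64(203), np.int64(172)), (np.int64(203), np.int64(173))]
dark 203.87179487179486 184.3846153846154 202 206 173 189
rocker (array([0.4744, 0.3816, 0.0711]), np.float64(1.9503703655025004e-05))
knob (array([0.4674, 0.2773, 0.0784]), np.float64(0.0004100050756039046))
rim front [0.4807 0.4031 0.15  ] [0.4811 0.2155 0.15  ]
R side of body [0.6513 0.1914 0.15  ] [0.486  0.1906 0.15  ]
lid FL (array([0.5414, 0.4285, 0.2636]), np.float64(0.006526039233722078))
lid FR (array([0.541 , 0.2111, 0.2594]), np.float64(0.0006471624261875588))
lid disc (array([0.6577, 0.3193, 0.2202]), np.float64(0.0010945917573062971))
```

The two measurements agree. The centrifuge origin is at about (0.613, 0.319) with yaw about 0, and the lid is open about 0.42 rad. Next I lift, shut the fingers, and move above the lid at (0.555, 0.319), turning so the closing line lies along world x.

```bash
python3 -m creep '{"hand":[0,0,0,0,0,0,0,0,0,0],"slide":[[0,0,-45],[0,0,-90],[0,0,-130],[-46,-16,-130],[-92,-31,-130],[-138,-47,-130],[-184,-63,-130],[-230,-78,-130],[-276,-94,-130],[-322,-110,-130]],"yaw":[0.14,0.28,0.42,0.56,0.7,0.84,0.98,1.134,1.134,1.134]}'
```

```text
time: 1.1
eef_pos: [0.521, 0.3515, 0.3607]
orientation: [0.707, 0.707, -0.0, -0.0]
wrist_force: [0.2, 0.5, -0.7]
gripper_width: -0.0002
grip_force: 0.0
```

```bash
python3 -m creep '{"hand":[0,0,0,0,0,0],"slide":[[-32,34,0],[-32,34,30],[-32,34,60],[-32,34,75],[-32,34,78],[-32,34,78]],"yaw":[0,0,0,0,0,0]}'
python3 - <<'E'
from cell import cams
import cv2
a=cams.snapshot('side');cv2.imwrite('pics/s1.png',cv2.resize(a[70:200,165:325],None,fx=4,fy=4,interpolation=cv2.INTER_CUBIC))
E
```

```text
time: 1.7
eef_pos: [0.5537, 0.3217, 0.283]
orientation: [0.707, 0.708, -0.0, -0.0]
wrist_force: [-0.4, 0.2, 0.7]
gripper_width: -0.0001
grip_force: 0.0
```

View pics/s1.png

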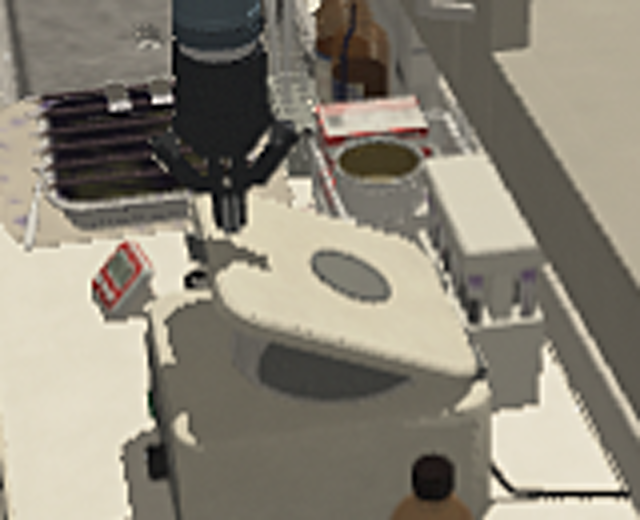

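The picture shows the shut fingertips at crop (230,228), just above the lid a little behind its front edge. Above the tips the shut linkage flares out. I'll descend slowly.

```bash
python3 -m creep '{"hand":[0,0,0,0,0,0,0,0,0,0],"slide":[[0,0,4],[0,0,8],[0,0,12],[0,0,16],[0,0,20],[0,0,24],[0,0,28],[0,0,32],[0,0,36],[0,0,40]],"yaw":[0,0,0,0,0,0,0,0,0,0]}'
```

```text
time: 2.75
eef_pos: [0.5541, 0.3211, 0.2428]
orientation: [0.707, 0.707, -0.0, -0.0]
wrist_force: [-0.6, 0.5, 2.2]
gripper_width: 0.0
grip_force: 0.9
```

```bash
python3 -m creep '{"hand":[0,0,0,0,0,0,0,0,0,0],"slide":[[0,0,4],[0,0,8],[0,0,12],[0,0,16],[0,0,20],[0,0,24],[0,0,28],[0,0,32],[0,0,36],[0,0,40]],"yaw":[0,0,0,0,0,0,0,0,0,0]}'; python3 -m creep '{"hand":[0,0,0,0,0,0,0,0],"slide":[[0,0,3],[0,0,6],[0,0,9],[0,0,12],[0,0,15],[0,0,18],[0,0,21],[0,0,24]],"yaw":[0,0,0,0,0,0,0,0]}'
```

```text
time: 3.75
eef_pos: [0.5541, 0.3211, 0.2029]
orientation: [0.707, 0.707, -0.0, -0.0]
wrist_force: [-0.8, -0.3, 1.4]
gripper_width: -0.0
grip_force: 0.9
time: 4.55
eef_pos: [0.5541, 0.3211, 0.1789]
orientation: [0.707, 0.707, -0.0, -0.0]
wrist_force: [-1.3, 0.2, 1.4]
gripper_width: -0.0003
grip_force: 0.9
```

```bash
python3 -m creep '{"hand":[0,0,0,0,0],"slide":[[0,0,1],[0,0,2],[0,0,3],[0,0,4],[0,0,5]],"yaw":[0,0,0,0,0]}'; python3 -m creep '{"hand":[0,0,0],"slide":[[0,0,0.5],[0,0,1],[0,0,1.5]],"yaw":[0,0,0]}'
```

```text
time: 5.05
eef_pos: [0.5542, 0.3211, 0.1743]
orientation: [0.707, 0.707, 0.0, -0.0]
wrist_force: [-0.7, 0.0, 1.6]
gripper_width: -0.0002
grip_force: 0.8
time: 5.35
eef_pos: [0.5542, 0.3211, 0.1731]
orientation: [0.707, 0.707, -0.0, -0.0]
wrist_force: [-1.9, -0.2, 4.8]
gripper_width: -0.0001
grip_force: 2.6
```

```bash
python3 -m creep '{"hand":[0,0,0,0],"slide":[[0,0,0.5],[0,0,1],[0,0,1.5],[0,0,1.5]],"yaw":[0,0,0,0]}'
```

```text
time: 5.75
eef_pos: [0.5542, 0.3211, 0.1731]
orientation: [0.707, 0.707, 0.0, -0.0]
wrist_force: [-5.1, -1.1, 8.3]
gripper_width: -0.0003
grip_force: 4.5
```

The lid is at its stop: z no longer changes and the force rises to 8 N. I'll withdraw upward, go in front of the rocker, open, and look at the finger profile.

```bash
python3 -m creep '{"hand":[0,0,0,1,1,1,1,1,1,1],"slide":[[0,0,-10],[0,0,-50],[0,0,-90],[20,-50,-90],[40,-100,-90],[60,-150,-90],[60,-184,-90],[60,-184,-90],[60,-184,-90],[60,-184,-90]],"yaw":[0,0,0,0,0,0,0,0,0,0]}'
python3 - <<'E'
from cell import cams
import cv2
from h import proj
a=cams.snapshot('side');cv2.imwrite('pics/side2.png',a);cv2.imwrite('pics/s2.png',cv2.resize(a[70:200,145:285],None,fx=4.5,fy=4.5,interpolation=cv2.INTER_CUBIC))
print(proj('side',[[.37,.381,.262],[.37,.381,.312],[.427,.381,.275],[.427,.381,.325],[.313,.381,.275]])-[145,70])
E
```

```text
time: 6.75
eef_pos: [0.3722, 0.3804, 0.2617]
orientation: [0.708, 0.706, 0.001, 0.001]
wrist_force: [-0.2, -0.2, -0.6]
gripper_width: 0.0855
grip_force: 0.0
[[23.92635005 60.40131186]
 [22.02350818 48.01639286]
 [39.72577928 55.14863912]
 [38.14351304 42.66172713]
 [ 6.99396641 59.34043818]]
```

View pics/s2.png

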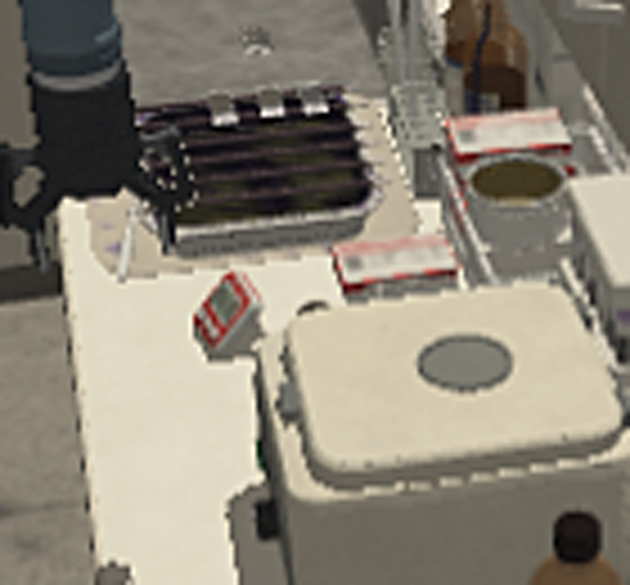

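The lid is seen fully shut. The open gripper has its finger tip at crop (168,250) and a knuckle at about (190,180) that stands farther out than the tip. The tool can't tilt, so that rounded knuckle could be what meets only the lower half of the rocker. I'll descend in front of the panel and measure the profile against the white bench.

```bash
python3 -m creep '{"hand":[1,1,1,1,1,1],"slide":[[0,0,40],[0,0,85],[0,0,130],[0,0,175],[0,0,200],[0,0,200]],"yaw":[0,0,0,0,0,0]}'
python3 - <<'E'
from cell import cams
import cv2,numpy as np
from h import *
a=cams.snapshot('side');cv2.imwrite('pics/side3.png',a);cv2.imwrite('pics/s3.png',cv2.resize(a[90:190,140:240],None,fx=6,fy=6,interpolation=cv2.INTER_CUBIC))
for z in(0,):print('bench edge',plane('top',(190,297),0),'tube',plane('top',(130,236),.01),plane('top',(144,229),.01))
def py(uv,y):
    c,d=ray('side',uv);return c+d*(y-c[1])/d[1]
g=a.max(2)
for r in range(100,170,2):
    xs=np.where(g[r,150:200]<90)[0]
    if len(xs):p=py((150+xs.max()+.5,r),.381);print(r,150+xs.min(),150+xs.max(),p[[0,2]].round(3))
E
```

```text
time: 7.4
eef_pos: [0.3696, 0.377, 0.0571]
orientation: [0.708, 0.706, -0.004, 0.001]
wrist_force: [0.9, -0.8, -0.4]
gripper_width: 0.085
grip_force: 0.0
bench edge [0.32466925 0.32883997 0.        ] tube [0.50815595 0.52035867 0.01      ] [0.53009306 0.47827516 0.01      ]
100 150 199 [0.487 0.366]
102 150 199 [0.487 0.358]
104 150 199 [0.486 0.351]
106 150 199 [0.485 0.343]
108 150 199 [0.485 0.335]
110 154 199 [0.484 0.328]
112 155 199 [0.483 0.32 ]
114 155 199 [0.482 0.312]
116 156 199 [0.482 0.304]
118 157 199 [0.481 0.296]
120 157 176 [0.401 0.3  ]
122 157 196 [0.469 0.282]
124 158 199 [0.479 0.272]
126 158 188 [0.44 0.27]
128 152 177 [0.401 0.267]
130 150 177 [0.4   0.259]
132 150 178 [0.402 0.25 ]
134 150 194 [0.458 0.234]
136 150 179 [0.404 0.233]
138 159 179 [0.403 0.225]
140 159 180 [0.405 0.216]
142 160 188 [0.433 0.203]
144 160 180 [0.403 0.199]
146 160 181 [0.406 0.19 ]
148 161 189 [0.434 0.177]
150 161 190 [0.436 0.168]
152 161 190 [0.436 0.159]
154 153 191 [0.438 0.15 ]
156 153 191 [0.437 0.141]
158 153 192 [0.44  0.131]
160 153 192 [0.439 0.122]
162 153 193 [0.442 0.112]
164 153 189 [0.426 0.106]
166 153 188 [0.422 0.097]
168 154 188 [0.421 0.088]
```

View pics/s3.png

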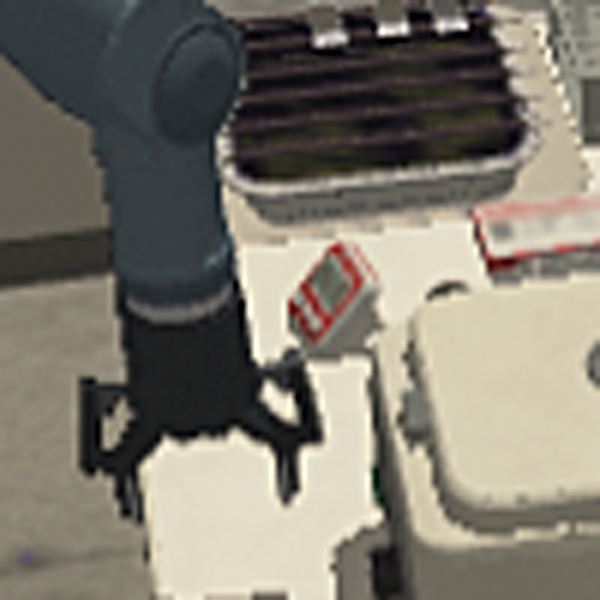

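The outer finger link has its widest point at the lower knuckle, at crop (320,440), about 55 mm above the TCP. Above that it recedes only about 0.12 rad, less than the 0.244 rad the key tips, so a vertical tool would be blocked by the key's upper edge. Near its reach limit the arm may give up orientation and tilt the tool, so I'll test that high up in free space.

```bash
python3 -m creep '{"hand":[0,0,0,0,0,0,0,0,0,0],"slide":[[0,0,-50],[0,0,-100],[0,0,-150],[0,0,-200],[0,0,-250],[0,0,-300],[0,0,-350],[0,0,-400],[0,0,-450],[0,0,-500]],"yaw":[0,0,0,0,0,0,0,0,0,0]}'
python3 -m creep '{"hand":[0,0,0,0,0,0],"slide":[[0,0,-50],[0,0,-100],[0,0,-150],[0,0,-200],[0,0,-250],[0,0,-250]],"yaw":[0,0,0,0,0,0]}'
python3 -c "
from cell import manip
s=manip.read_state();print(s['joint_positions'])"
```

```text
time: 8.45
eef_pos: [0.371, 0.3792, 0.5669]
orientation: [0.708, 0.706, 0.003, -0.001]
wrist_force: [0.4, 1.0, -0.0]
gripper_width: -0.0008
grip_force: 0.0
time: 9.05
eef_pos: [0.3658, 0.3749, 0.695]
orientation: [0.707, 0.706, 0.034, -0.001]
wrist_force: [0.4, -0.4, -0.8]
gripper_width: -0.0
grip_force: 0.0
[-1.50645054  0.09529115  0.73174722  1.03436179 -0.0723454   1.96687793
 -0.81060457]
```

```bash
python3 -m creep '{"hand":[0,0,0,0,0,0],"slide":[[0,0,-50],[0,0,-100],[0,0,-150],[0,0,-200],[0,0,-200],[0,0,-200]],"yaw":[0,0,0,0,0,0]}'
python3 -m creep '{"hand":[0,0],"slide":[[0,0,50],[0,0,100]],"yaw":[0,0]}'
python3 -c "
from cell import manip
from scipy.spatial.transform import Rotation as R
s=manip.read_state();print(s['joint_positions'],R.from_quat(s['orientation']).as_matrix().round(3))"
```

```text
time: 9.65
eef_pos: [0.3561, 0.3663, 0.7254]
orientation: [0.706, 0.706, 0.065, -0.002]
wrist_force: [0.1, 0.1, -0.3]
gripper_width: -0.0
grip_force: 0.0
time: 9.85
eef_pos: [0.3663, 0.3762, 0.6263]
orientation: [0.706, 0.705, 0.067, -0.002]
wrist_force: [0.5, 0.1, 0.3]
gripper_width: -0.0006
grip_force: 0.0
[-1.97426743 -0.09194109  1.00769242  1.30037154  0.10017609  1.75596563
 -0.93948147] [[-0.003  0.996  0.093]
 [ 0.995 -0.006  0.097]
 [ 0.097  0.093 -0.991]]
```

The tilt works and persists: the tool now leans outward 0.134 rad and keeps that lean on the way down. I'll go high at a bearing of about -15°, turning the tool by -90° so the closing line lies along y, and build up the tilt there. That way it points mostly towards +x.

```bash
python3 -m creep '{"hand":[0,0,0,0,0,0,0,0,0,0],"slide":[[-48,4,-4],[-96,8,-9],[-144,13,-13],[-191,17,-17],[-239,21,-21],[-287,26,-26],[-335,30,-30],[-382,34,-34],[-430,38,-38],[-478,43,-43]],"yaw":[-0.149,-0.298,-0.447,-0.596,-0.745,-0.894,-1.043,-1.192,-1.341,-1.49]}'
python3 -c "
from cell import manip
from scipy.spatial.transform import Rotation as R
s=manip.read_state();print(s['joint_positions'],R.from_quat(s['orientation']).as_matrix().round(3))"
```

```text
time: 10.85
eef_pos: [0.4013, -0.0446, 0.6272]
orientation: [0.145, 0.987, 0.053, 0.038]
wrist_force: [0.6, -0.6, -0.1]
gripper_width: -0.0
grip_force: 0.0
[-0.9915199  -0.39636873  0.67711931  1.46920881  0.19405103  1.86362477
  1.00810112] [[-0.955  0.282  0.09 ]
 [ 0.29   0.952  0.094]
 [-0.059  0.115 -0.992]]
```

```bash
cat > st.py <<'E'
from cell import manip
from scipy.spatial.transform import Rotation as R
s=manip.read_state();print(s['joint_positions'].round(2) if hasattr(s['joint_positions'],'round') else s['joint_positions']);print(R.from_quat(s['orientation']).as_matrix().round(3))
E
python3 -m creep '{"hand":[0,0,0,0,0,0,0,0,0,0],"slide":[[0,0,-50],[0,0,-100],[0,0,-150],[0,0,-200],[0,0,-250],[0,0,-300],[0,0,-350],[0,0,-400],[0,0,-450],[0,0,-500]],"yaw":[-0.15,-0.29,-0.29,-0.29,-0.29,-0.29,-0.29,-0.29,-0.29,-0.29]}';python3 st.py
```

```text
time: 11.85
eef_pos: [0.406, -0.0485, 0.7296]
orientation: [0.003, 0.996, 0.047, 0.077]
wrist_force: [-0.5, 0.3, -0.3]
gripper_width: 0.0
grip_force: 0.0
[-0.06 -0.15  0.13  1.18 -0.09  1.97  1.59]
[[-0.988 -0.002  0.153]
 [ 0.012  0.996  0.093]
 [-0.152  0.094 -0.984]]
```

```bash
python3 -m creep '{"hand":[0,0,0,0],"slide":[[0,0,-300],[0,0,-300],[0,0,-300],[0,0,-300]],"yaw":[0,0,0,0]}';python3 st.py; python3 -m creep '{"hand":[0,0,0,0],"slide":[[150,0,-300],[150,0,-300],[150,0,-300],[150,0,-300]],"yaw":[0,0,0,0]}';python3 st.py
```

```text
time: 12.25
eef_pos: [0.405, -0.0521, 0.7607]
orientation: [0.005, 0.993, 0.046, 0.109]
wrist_force: [-0.8, -0.4, 0.2]
gripper_width: 0.0001
grip_force: 0.0
[-0.06 -0.16  0.13  1.12 -0.09  1.97  1.59]
[[-0.976 -0.     0.218]
 [ 0.02   0.996  0.09 ]
 [-0.217  0.092 -0.972]]
time: 12.65
eef_pos: [0.3641, -0.0672, 0.7684]
orientation: [0.013, 0.99, 0.054, 0.129]
wrist_force: [-0.8, -1.2, 0.4]
gripper_width: -0.0003
grip_force: 0.0
[-0.36 -0.28  0.34  1.18 -0.01  1.97  1.51]
[[-0.967  0.011  0.256]
 [ 0.039  0.994  0.104]
 [-0.253  0.111 -0.961]]
```

```bash
python3 -m creep '{"hand":[0,0,0],"slide":[[0,-50,0],[0,-100,0],[0,-150,-30]],"yaw":[0,0,0]}';for i in 1; do python3 -m creep '{"hand":[0,0],"slide":[[0,0,-300],[0,0,-300]],"yaw":[0,0]}'; done;python3 st.py; python3 -m creep '{"hand":[0,0],"slide":[[0,0,-300],[0,0,-300]],"yaw":[0,0]}';python3 st.py
```

```text
time: 12.95
eef_pos: [0.3634, -0.207, 0.7586]
orientation: [0.007, 0.99, 0.052, 0.135]
wrist_force: [1.5, 0.2, -0.4]
gripper_width: 0.0004
grip_force: 0.0
time: 13.15
eef_pos: [0.3643, -0.2187, 0.7791]
orientation: [0.01, 0.985, 0.056, 0.16]
wrist_force: [0.3, 2.5, 1.2]
gripper_width: -0.0
grip_force: 0.0
[ 0.02 -0.15  0.49  1.07 -0.19  1.97  1.97]
[[-0.949  0.001  0.316]
 [ 0.037  0.994  0.107]
 [-0.314  0.113 -0.943]]
time: 13.35
eef_pos: [0.3543, -0.2367, 0.7878]
orientation: [0.028, 0.984, 0.054, 0.17]
wrist_force: [-1.0, 2.1, 0.8]
gripper_width: -0.0001
grip_force: 0.0
[-0.35 -0.22  0.75  1.06 -0.08  1.97  1.88]
[[-0.941  0.037  0.337]
 [ 0.074  0.993  0.096]
 [-0.331  0.115 -0.937]]
```

```bash
python3 -m creep '{"hand":[0,0,0],"slide":[[-60,-20,-300],[-60,-20,-300],[-60,-20,-300]],"yaw":[0,0,0]}'; python3 -m creep '{"hand":[0,0,0],"slide":[[-60,0,-300],[-60,0,-300],[-60,0,-300]],"yaw":[0,0,0]}';python3 st.py
```

```text
time: 13.65
eef_pos: [0.3773, -0.2519, 0.8044]
orientation: [0.014, 0.98, 0.052, 0.189]
wrist_force: [-0.6, 0.4, -0.5]
gripper_width: -0.0004
grip_force: 0.0
time: 13.95
eef_pos: [0.3602, -0.2488, 0.8418]
orientation: [0.021, 0.974, 0.035, 0.222]
wrist_force: [-2.3, -1.3, 1.4]
gripper_width: 0.0
grip_force: 0.0
[-0.43 -0.2   0.84  0.92 -0.09  1.97  1.91]
[[-0.901  0.025  0.434]
 [ 0.057  0.997  0.06 ]
 [-0.431  0.078 -0.899]]
```

The tilt towards +x is now 0.45 rad with the closing line along y. I'll compute the slides to the stand-off in front of the rocker.

```bash
cat > go.py <<'E'
import sys,numpy as np
from cell import manip
from scipy.spatial.transform import Rotation as R
s=manip.read_state();r=R.from_quat(s['orientation']);p=np.array(s['eef_pos']);print(p.round(4),np.array(s['joint_positions']).round(2),s['time'])
for a in sys.argv[1:]:
    t=np.array(eval(a));print(a,(r.inv().apply(t-p)*1000).round(1))
E
python3 go.py .43,.10,.50 .42,.381,.25 .42,.381,.10
```

```text
[ 0.3602 -0.2488  0.8418] [-0.43 -0.2   0.84  0.92 -0.09  1.97  1.91] 13.95
.43,.10,.50 [104.2 322.6 358.4]
.42,.381,.25 [236.9 582.7 595.7]
.42,.381,.10 [301.5 571.  730.5]
```

```bash
python3 -m creep '{"hand":[0,0,0,0,0,0,0,0,0,0],"slide":[[10,32,36],[21,65,72],[31,97,108],[42,129,143],[52,161,179],[63,194,215],[73,226,251],[83,258,287],[94,290,323],[104,323,358]],"yaw":[0,0,0,0,0,0,0,0,0,0]}';python3 st.py; python3 go.py .42,.381,.25 .42,.381,.10
```

```text
time: 14.95
eef_pos: [0.4363, 0.0783, 0.5091]
orientation: [0.028, 0.976, 0.038, 0.212]
wrist_force: [1.6, 0.6, -0.5]
gripper_width: -0.0001
grip_force: 0.0
[-0.08 -0.41 -0.15  1.88 -0.03  1.24  1.28]
[[-0.909  0.039  0.415]
 [ 0.071  0.995  0.062]
 [-0.411  0.086 -0.908]]
[0.4363 0.0783 0.5091] [-0.08 -0.41 -0.15  1.88 -0.03  1.24  1.28] 14.95
.42,.381,.25 [142.9 278.3 247.2]
.42,.381,.10 [204.6 265.3 383.4]
```

```bash
python3 -m creep '{"hand":[0,0,0,0,0,0,0,0,0,0],"slide":[[16,31,27],[32,62,55],[48,93,82],[64,124,110],[79,155,137],[95,186,165],[111,216,192],[127,247,220],[143,278,247],[143,278,247]],"yaw":[0,0,0,0,0,0,0,0,0,0]}';python3 st.py; python3 go.py .42,.381,.10 .44,.381,.052
```

```text
time: 15.95
eef_pos: [0.4138, 0.3835, 0.2453]
orientation: [0.022, 0.978, 0.038, 0.205]
wrist_force: [-0.1, -0.2, -0.8]
gripper_width: 0.0003
grip_force: 0.0
[-0.17  0.1  -0.85  2.02  0.53  0.84  0.2 ]
[[-0.915  0.028  0.403]
 [ 0.06   0.996  0.065]
 [-0.4    0.084 -0.913]]
[0.4138 0.3835 0.2453] [-0.17  0.1  -0.85  2.02  0.53  0.84  0.2 ] 15.95
.42,.381,.10 [ 52.3 -14.5 135. ]
.44,.381,.052 [ 53.2 -17.9 186.8]
```

```bash
python3 -m creep '{"hand":[0,0,0,0,0,0,0,0],"slide":[[13,-4,34],[26,-7,68],[39,-11,101],[52,-14,135],[53,-16,160],[53,-18,180],[53,-18,187],[53,-18,187]],"yaw":[0,0,0,0,0,0,0,0]}'; python3 go.py .44,.381,.052 .455,.381,.052
python3 - <<'E'
from cell import cams
import cv2
from h import proj
a=cams.snapshot('side');b=cams.snapshot('top')
c=cv2.hconcat([cv2.resize(a[130:200,160:230],(400,400),interpolation=2),cv2.resize(b[210:270,140:200],(400,400),interpolation=2)])
cv2.imwrite('pics/c4.png',c)
P=[[.472,.381,.058],[.44,.381,.052]]
print((proj('side',P)-[160,130])*400/70,(proj('top',P)-[140,210])*400/60)
E
```

```text
time: 16.75
eef_pos: [0.4479, 0.3776, 0.0592]
orientation: [0.027, 0.976, 0.038, 0.212]
wrist_force: [0.9, -0.4, 0.4]
gripper_width: 0.0002
grip_force: 0.0
[0.4479 0.3776 0.0592] [-0.36  0.44 -0.65  2.12  1.11  0.63 -0.33] 16.75
.44,.381,.052 [10.4  2.5  3.5]
.455,.381,.052 [-3.3  3.1  9.8]
[[243.98436993 242.3569572 ]
 [197.34082691 256.2881424 ]] [[209.89543329 240.35005506]
 [209.03523639 313.74767885]]
```

View pics/c4.png

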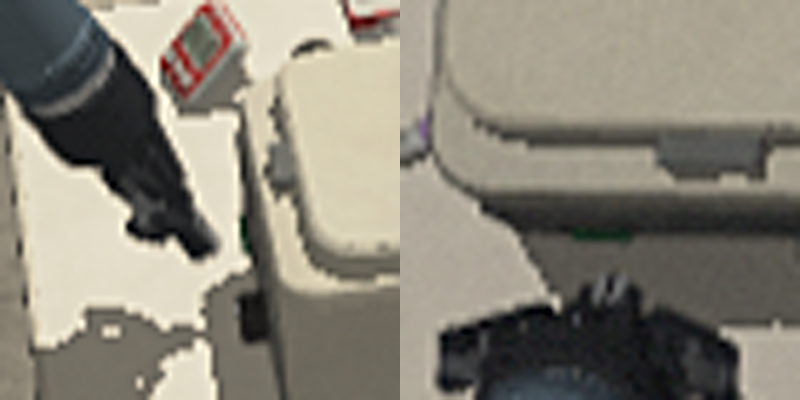

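The picture shows the tilted shut fingertips in front of the rocker. In the side half the tip is at crop (210,250) with the green key at (245,240). In the top half the fingers at 610 line up with the key at 603. I'll lower to the lower half and creep forward.

```bash
python3 -m creep '{"hand":[0,0,0,0],"slide":[[2,2,5],[1,3,8],[0,3,8],[0,3,8]],"yaw":[0,0,0,0]}'; python3 st.py;python3 go.py .455,.381,.052 .465,.381,.052
```

```text
time: 17.25
eef_pos: [0.4514, 0.3823, 0.0532]
orientation: [0.027, 0.976, 0.039, 0.212]
wrist_force: [-0.3, -0.1, 1.5]
gripper_width: -0.0
grip_force: 0.0
[-0.37  0.46 -0.64  2.11  1.14  0.63 -0.35]
[[-0.908  0.035  0.417]
 [ 0.068  0.996  0.064]
 [-0.413  0.087 -0.907]]
[0.4514 0.3823 0.0532] [-0.37  0.46 -0.64  2.11  1.14  0.63 -0.35] 17.25
.455,.381,.052 [-2.9 -1.3  2.5]
.465,.381,.052 [-11.9  -0.9   6.7]
```

```bash
python3 -m creep '{"hand":[0,0,0,0,0,0],"slide":[[-1,-0.5,1],[-1.8,-1,1.8],[-2.7,-1,2.2],[-3.6,-1,2.7],[-4.5,-1,3.1],[-5.4,-1,3.5]],"yaw":[0,0,0,0,0,0]}';  python3 -m creep '{"hand":[0,0,0],"slide":[[-0.9,0,0.4],[-1.8,0,0.8],[-2.7,0,1.2]],"yaw":[0,0,0]}'
```

```text
time: 17.85
eef_pos: [0.4575, 0.3811, 0.0518]
orientation: [0.026, 0.976, 0.039, 0.212]
wrist_force: [0.3, 0.3, -0.4]
gripper_width: -0.0006
grip_force: 0.0
time: 18.15
eef_pos: [0.4605, 0.381, 0.0519]
orientation: [0.026, 0.976, 0.039, 0.212]
wrist_force: [-0.1, -0.2, 0.1]
gripper_width: -0.0004
grip_force: 0.0
```

```bash
python3 -m creep '{"hand":[0,0,0],"slide":[[-0.9,0,0.4],[-1.8,0,0.8],[-1.8,0,0.8]],"yaw":[0,0,0]}';  python3 -m creep '{"hand":[0,0,0],"slide":[[-0.9,0,0.4],[-1.8,0,0.8],[-1.8,0,0.8]],"yaw":[0,0,0]}'
```

```text
time: 18.45
eef_pos: [0.4626, 0.3808, 0.0519]
orientation: [0.027, 0.976, 0.039, 0.212]
wrist_force: [1.0, 0.1, -0.2]
gripper_width: -0.0002
grip_force: 0.0
time: 18.75
eef_pos: [0.4634, 0.3809, 0.0516]
orientation: [0.026, 0.976, 0.039, 0.212]
wrist_force: [-2.7, -1.1, 1.8]
gripper_width: 0.0002
grip_force: 1.5
```

Contact is at TCP x of about 0.463. I'll keep pressing in small steps.

```bash
python3 -m creep '{"hand":[0,0],"slide":[[-0.5,0,0.2],[-0.9,0,0.4]],"yaw":[0,0]}';  python3 -m creep '{"hand":[0,0],"slide":[[-0.5,0,0.2],[-0.9,0,0.4]],"yaw":[0,0]}'; python3 -m creep '{"hand":[0,0],"slide":[[-0.5,0,0.2],[-0.9,0,0.4]],"yaw":[0,0]}'
```

```text
time: 18.95
eef_pos: [0.464, 0.3809, 0.0513]
orientation: [0.026, 0.976, 0.039, 0.211]
wrist_force: [-4.7, -0.1, 0.3]
gripper_width: 0.0
grip_force: 2.2
time: 19.15
eef_pos: [0.4645, 0.3809, 0.051]
orientation: [0.026, 0.976, 0.039, 0.211]
wrist_force: [-7.5, -1.9, 1.7]
gripper_width: -0.0
grip_force: 3.3
time: 19.35
eef_pos: [0.4646, 0.3809, 0.051]
orientation: [0.026, 0.976, 0.039, 0.211]
wrist_force: [-10.0, -2.6, 4.4]
gripper_width: 0.0001
grip_force: 4.2
```

```bash
python3 -m creep '{"hand":[0,0,0],"slide":[[-0.5,0,0.2],[-0.9,0,0.4],[-0.9,0,0.4]],"yaw":[0,0,0]}'; python3 - <<'E'
from cell import cams
import cv2,numpy as np
for n in('side','top'):
    a=cams.snapshot(n).astype(int);b,g,r=a[...,0],a[...,1],a[...,2]
    ys,xs=np.where(g-np.maximum(r,b)>8);k=(xs>150)&(xs<225)&(ys>150)&(ys<260)
    print(n,[(int(x),int(y),a[y,x].tolist()) for x,y in zip(xs[k],ys[k])])
E
```

```text
time: 19.65
eef_pos: [0.4647, 0.3811, 0.0507]
orientation: [0.025, 0.977, 0.039, 0.21]
wrist_force: [-9.8, -1.8, 2.7]
gripper_width: 0.0
grip_force: 4.4
side [(201, 168, [93, 116, 98]), (202, 168, [56, 72, 55]), (201, 169, [101, 123, 112]), (202, 169, [30, 50, 20]), (202, 170, [36, 60, 27]), (202, 171, [42, 61, 35]), (203, 171, [44, 54, 44]), (202, 172, [51, 65, 47]), (203, 172, [41, 53, 37]), (203, 173, [29, 45, 21])]
top [(165, 245, [42, 52, 43]), (166, 245, [30, 42, 21]), (167, 245, [32, 47, 23]), (168, 245, [26, 42, 23]), (169, 245, [20, 38, 12]), (170, 245, [32, 48, 25]), (171, 245, [25, 40, 15]), (172, 245, [32, 47, 29]), (173, 245, [31, 46, 25]), (174, 245, [38, 47, 36]), (168, 246, [43, 52, 43]), (169, 246, [47, 58, 46]), (171, 246, [34, 43, 30]), (173, 246, [39, 48, 33])]
```

It travelled about 2 mm in and then the force rose at constant position. The upper edge of the green now stands farther out, at side pixel column 201 and top row 246, so the rocker is tipped right over. I'll withdraw.

```bash
python3 -m creep '{"hand":[0,0,0,0,0,0,0,0],"slide":[[5,0,-2],[18,0,-8],[45,0,-21],[58,0,-60],[58,0,-105],[58,0,-150],[58,0,-150],[58,0,-150]],"yaw":[0,0,0,0,0,0,0,0]}'
python3 - <<'E'
from cell import cams
import cv2,numpy as np
a=cams.snapshot('side');b=cams.snapshot('top')
o=cv2.imread('pics/side0.png')
f=lambda i,y,x,s:cv2.resize(i[y:y+s,x:x+s],(400,400),interpolation=2)
cv2.imwrite('pics/c5.png',cv2.hconcat([f(a,110,180,130),f(b,130,120,150)]))
for n,i in(('0',o),('1',a)):
    for y in range(165,176):print(n,y,[tuple(int(v) for v in i[y,x]) for x in(200,201,202,203,204)])
E
```

```text
time: 20.55
eef_pos: [0.3541, 0.3756, 0.1663]
orientation: [0.027, 0.976, 0.04, 0.215]
wrist_force: [0.4, -0.7, 0.1]
gripper_width: -0.0001
grip_force: 0.0
0 165 [(202, 223, 230), (204, 230, 237), (116, 130, 136), (47, 50, 51), (64, 71, 73)]
0 166 [(204, 224, 232), (206, 232, 240), (112, 127, 129), (46, 49, 50), (58, 63, 65)]
0 167 [(202, 223, 231), (184, 209, 219), (81, 96, 90), (42, 42, 45), (58, 63, 64)]
0 168 [(201, 223, 231), (180, 204, 213), (14, 30, 3), (44, 45, 48), (59, 63, 65)]
0 169 [(206, 227, 235), (210, 235, 248), (16, 35, 3), (44, 48, 49), (61, 65, 67)]
0 170 [(205, 226, 233), (208, 233, 246), (15, 35, 0), (38, 45, 38), (62, 66, 70)]
0 171 [(202, 223, 231), (206, 231, 242), (41, 61, 35), (38, 48, 36), (54, 57, 60)]
0 172 [(201, 222, 230), (206, 230, 239), (88, 110, 95), (31, 41, 25), (47, 49, 50)]
0 173 [(200, 221, 228), (202, 226, 235), (105, 127, 117), (20, 34, 10), (42, 43, 46)]
0 174 [(199, 220, 226), (200, 224, 231), (159, 182, 187), (82, 97, 91), (31, 32, 33)]
0 175 [(198, 219, 226), (203, 224, 231), (209, 234, 242), (171, 194, 202), (33, 35, 35)]
1 165 [(201, 22
[... 217 characters left out ...]
7, 37, 40), (55, 59, 60)]
1 168 [(198, 223, 232), (79, 100, 82), (52, 67, 51), (42, 44, 47), (58, 61, 63)]
1 169 [(202, 227, 235), (105, 127, 117), (21, 39, 10), (47, 48, 52), (60, 63, 66)]
1 170 [(202, 226, 234), (161, 183, 188), (16, 37, 4), (40, 44, 42), (61, 65, 68)]
1 171 [(203, 224, 233), (207, 232, 243), (76, 96, 80), (33, 42, 31), (55, 57, 59)]
1 172 [(200, 221, 228), (204, 228, 236), (111, 134, 123), (26, 36, 19), (44, 47, 48)]
1 173 [(198, 220, 226), (203, 226, 233), (159, 183, 189), (15, 28, 4), (39, 40, 43)]
1 174 [(197, 218, 224), (203, 225, 232), (204, 229, 241), (78, 94, 88), (30, 31, 32)]
1 175 [(197, 218, 225), (200, 222, 229), (206, 231, 239), (170, 193, 201), (32, 33, 34)]
```

View pics/c5.png

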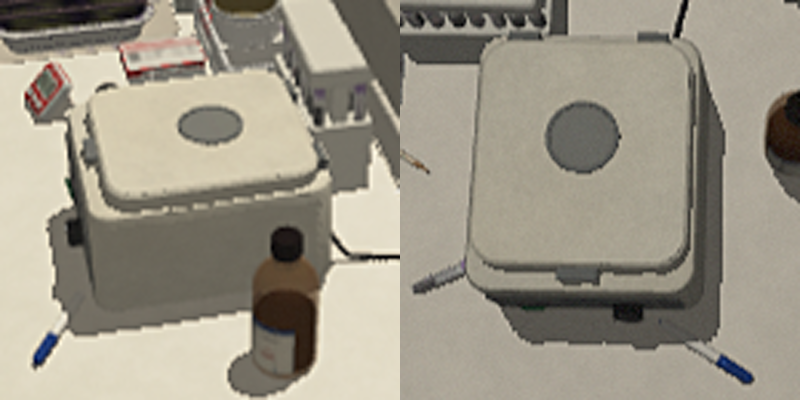

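The lid is shut. The rocker's upper edge now stands about 2 mm out and its lower edge is in. The knob, bottle, pen and tube are where they were, and the arm is clear.

```bash
python3 -c "
from cell import manip
print(manip.sign_off())"
```

```text
the job is handed in; nothing more can be done
None
```

I pressed the lid down to its stop, then tipped the rocker's lower half in to its stop with the shut fingertips (about 10 N, tool tilted to clear its upper half), withdrew clear, and handed the job in at about 20.6 s; no result came back.

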